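Charge the bench hand pump and shut it off

ROBOT

A 6-joint arm with a two-finger parallel gripper is mounted at the origin on a cart in front of the work surface, level with it; the furniture and walls round the work are solid. World frame = base frame: x ahead of the robot, y to its left, z up, the work surface at z = 0. Lengths are in m, angles in rad, forces in N, time in s.
With the tool pointing down it reaches from about 0.35 to 0.775 m from the base axis. Payload 7.3 kg.
Tool frame: the origin (TCP) lies between the finger pads; the fingertips stand 19 mm ahead of it and the grasp point (between the pads) is the TCP; z points along the fingers, y is the line along which they close (so a half turn about z gives the same grasp; the last joint's range is limited). The gripper opens to 92 mm and grips with 3 to 60 N. Pads are 19 mm wide; open, the fingers measure 130 mm over their backs; the gripper's body (75 mm by 190 mm) begins 47 mm behind the grasp point.
Start: joints at [-1.393, 0.342, 1.524, -0, 1.275, -0.146], TCP at [0.167, -0.498, 0.224] pointing down, gripper open.
Joint ranges: [-2.53, 2.53], [-0.77, 2.02], [0.04, 2.7], [-1, 4.14], [0.28, 2.66], [-3.11, 3.11]. Speed limits (rad/s): [2.57, 2.57, 3.14, 3.14, 3.14, 3.14].

INTERFACE

Orientations are given as a rotation vector (axis times angle).
In Python, from workcell import * gives the robot as it stands.
- The arm moves only by the shell command python3 -m pendant 'ROWS' [FORCE]. ROWS is JSON, a list of rows, each a list of 3 entries, a list of its own where there are three numbers: the turn, a rotation vector about the tool's x, y, z as a fraction of full scale, then the shift along the tool's x, y, z as a fraction of full scale, then the opening, from 0 (shut) to 1 (fully open). In form: [[[ax, ay, az], [tx, ty, tz], gripper], ...]. A call has exactly 5 rows; each row shifts and turns the commanded pose from where the row before left it, along the tool's axes as they then stand; what a row does not reach is not made up. Full scale, the value 1, is 25 mm for a shift and 0.15 rad for a turn. A row lasts 1/10 s, in which the tool goes at most 50 mm and 8.59 degrees, less where a joint would pass 70% of its speed; a pose out of reach is approached as far as the arm can. A call with a number of a shift or a turn outside -1 to 1 is refused whole. A call with a gripper value outside its range is refused whole. The fingers move at their own pace and stop on an object; FORCE is the grip in N (left out, the last holds). Time passes only in rows, so rows that do not move let the fingers close, or fill a call up. It gives the time, the measured TCP pose, the force, the opening and the grip force at its end, in the units of the state.
- state(): the state, without advancing time (a new reading comes with each control period).
- capture(name): name is "side" or "top" or "wrist"; returns (picture, depth): 480x640x3 uint8, red, green, blue; 480x640 float32, m along the optical axis (not along the pixel's ray), 0 where there is no reading.
- camera_info(name): a dict with "intrinsics" (3x3 intrinsics, pixels), "rvec" (rotation vector, rad) and "tvec" (3), from world to camera coordinates, as OpenCV has them. Camera axes: x right, y down, z forward; pixel columns grow to the right and rows downward; lengths in m; the calibration is good to about 2 mm. The wrist camera is an equidistant fisheye: a pixel r from the principal point sees the ray r / f radians off the axis. A picture is of the moment at which its call begins: read the wrist's pose just before it. camera_info takes no time and is no camera call; for the wrist camera it gives the pose at the moment of the call.
- hand_in(): hands the job in; it is judged then, once.
The state is a dict: "time_s": time; "qpos": joint angles; "dq": joint speeds; "joint_efforts": joint torques, N m; "position": TCP position; "eef_rot": TCP orientation; "force": force on the tool from outside, world axes, zero at the start; "wrist_torque": the same for the moment, N m; "width": finger opening in m; "grip_force": force on a finger pad.
Only numpy, scipy, OpenCV 4.12 (cv2) and the standard library are available. Lean on these libraries where they do the work, as an engineer would, in place of code of your own. Each camera call takes 0.05 s, during which the arm holds its last target. There are 200 camera calls.

TASK

Charge the small hand pump on the bench: press its plunger down with the fingertips and let it rise, over and over, until the round indicator pin at its front stands fully out, level with the end of the tongue under it. Then push the shut-off lever all the way across to its stop, away from the plunger. Leave the plunger up, grasp nothing, never touch the pin itself, and leave the beaker, the petri dish and the timer where they stand.

Things in the scene. Friction and masses are not known exactly. Their poses are not given: they have to be found in the camera images.
- pump: Hand pump fixed to the bench: a grey base plate (165 x 275 x 12 mm) that carries an aluminium block (95 x 56 mm, top 72 mm above the bench) with the upright plunger on it, and, joined by a short pipe, a smaller valve block with the lever. Origin on the bench surface, directly below the plunger's axis; z up; -x is the pump's front, where the pin comes out; the valve lies to +y. The pump stands turned by up to 0.4 rad either way.
- plunger_top (a point): Centre of the flat top of the plunger's round black button (30 mm across, 10 mm thick), 125 mm above the bench when up; it moves with the plunger. The button stands on a 16 mm rod; press it straight down.
- plunger (a joint): Plunger travel in m: 0 up, 0.024 at its bottom stop. A spring returns it; about 3 N starts it down and about 9 N brings it to the stop. Make full strokes, to the bottom stop and then right up again (within 2 mm at each end): short strokes gain little or nothing.
- indicator (a joint): How far the indicator pin has come out, in m: it starts somewhere from 0 to 0.014, each full stroke brings it 3 to 9 mm (mostly 6 mm) further out, and it stays where it is when the plunger rises. Fully out is 0.036 and further strokes then move it no more. From 4 to 6 full strokes are needed.
- indicator_pin: The indicator pin: a level brass rod 12 mm in diameter that comes out of the front of the pump block, its axis 48 mm above the bench. The body's origin is at its inner end, -x points outwards. Only the pump may move it; do not touch it.
- pin_tip (a point): Centre of the pin's outer end face.
- tongue_end (a point): Middle of the upper front edge of the fixed black tongue (26 mm wide) that sticks out 41 mm from the block under the pin. When the pin is fully out, its end is level with this edge (pin_tip 10 mm straight above this point).
- lever (a joint): Angle of the shut-off lever in rad: near 0 (0 to 0.25 at the start) it points to the pump's front (-x of the pump) and is open; it turns clockwise seen from above, its post moving to the pump's +y, away from the plunger, to a stop at 1.4 (shut). It stays where it is left; about 1.5 N at the post moves it.
- lever_post_top (a point): Centre of the top of the upright black post (14 mm in diameter, 31 mm tall above the lever's bar) at the end of the lever, 55 mm from the lever's axis; 125 mm above the bench. The bar under it has its top 93 mm above the bench. Push the post sideways.
- lever_pivot (a point): Point on the lever's upright axis at the top of its hub, 95 mm above the bench, at x +30 mm, y +120 mm in the pump's frame.
- beaker: Empty glass beaker, 54 mm across, 68 mm tall, standing loose behind the pump; origin at the centre of its underside. Leave it.
- petri: Petri dish, 57 mm across, 14 mm high, lying loose to the right of the pump; origin at the centre of its underside. Leave it.
- timer: Digital timer, 62 x 62 x 14 mm, lying loose behind the valve; origin at the centre of its underside. Leave it.

How it is judged:
On the way, in this order (a step that is already met when the one before it is completed fails the run):
1. the indicator pin is fully out while the lever is still open (value of joint indicator above 0.0335 m and value of joint lever below 0.5 rad), for 0.2 s.
2. the lever is pushed across to its stop (value of joint lever above 1.25 rad), for 0.2 s.
At the end, for the whole second after the job is handed in: The pin is out at least 33.5 mm of its 36 mm, the lever stands at 1.25 rad or more of its 1.4, and the plunger is up again (within 3 mm) (value of joint indicator above 0.0335 m and value of joint lever above 1.25 rad and value of joint plunger below 0.003 m); the robot touches nothing.
It fails at once if the robot touched the indicator pin (over 0.5 N) (contact force between any of the fingers, the arm and indicator_pin above 0.5 N).
It fails at once if the beaker was moved over 25 mm, lifted or tipped (distance of beaker from where it was at the start of the episode above 0.025 m or angle between beaker's own z axis and vertical above 0.3 rad).
It fails at once if the petri dish was moved over 25 mm or lifted (distance of petri from where it was at the start of the episode above 0.025 m).
It fails at once if the timer was moved over 25 mm or lifted (distance of timer from where it was at the start of the episode above 0.025 m).
It also fails if it takes over 51 s, if anything falls off the work surface, if the arm or the gripper's body presses on something with over 40 N, if the wrist force passes 120 N, or if a joint passes its speed limit or range.

## Working session

There is one attempt and no reset: what is moved stays moved. The work goes in short steps, Python scripts to look and compute and a shell command to move; the robot and the scene stay as the last step left them, time stands still between calls to the robot, and variables do not carry over. Pictures are saved under pics/ and viewed, at most 10 in all, crops included, and the job is handed in when it is done.

```bash
mkdir -p pics
cat > h.py <<'E'
from workcell import *
import numpy as np, cv2
from scipy.spatial.transform import Rotation as R
def cam(n):
    c=camera_info(n); return np.array(c["intrinsics"]),R.from_rotvec(c["rvec"]).as_matrix(),np.array(c["tvec"])
def onplane(n,u,v,z):
    K,r,t=cam(n); o=-r.T@t; d=r.T@np.linalg.inv(K)@np.array([u,v,1.]); return o+d*(z-o[2])/d[2]
def world(n,u,v,dep):
    K,r,t=cam(n); return r.T@(np.linalg.inv(K)@np.array([u,v,1.])*dep-t)
def save(n,f):
    p,d=capture(n); cv2.imwrite('pics/'+f+'.png',p[:,:,::-1]); np.save('pics/'+f+'.npy',d); return p,d
E
python3 - <<'E'
from h import *
save("top","top1"); save("side","side1")
s=state(); print(s["time_s"],s["position"],R.from_rotvec(s["eef_rot"]).as_matrix().round(3),s["force"])
for n in("top","side"):
    K,r,t=cam(n); print(n,K.round(1).tolist(),(-r.T@t).round(3),r[2].round(3))
E
```

```text
0.1 [ 0.16701259 -0.49736086  0.2232317 ] [[ 0.948  0.318 -0.   ]
 [ 0.318 -0.948  0.001]
 [ 0.    -0.001 -1.   ]] [ 0.39639828 -0.0176016  -0.25953253]
top [[476.3, 0.0, 317.3], [0.0, 476.3, 229.3], [0.0, 0.0, 1.0]] [0.509 0.092 0.952] [ 0.096  0.022 -0.995]
side [[542.8, 0.0, 318.7], [0.0, 542.8, 250.0], [0.0, 0.0, 1.0]] [ 0.744 -0.458  0.813] [-0.2    0.593 -0.78 ]
```

View pics/top1.png

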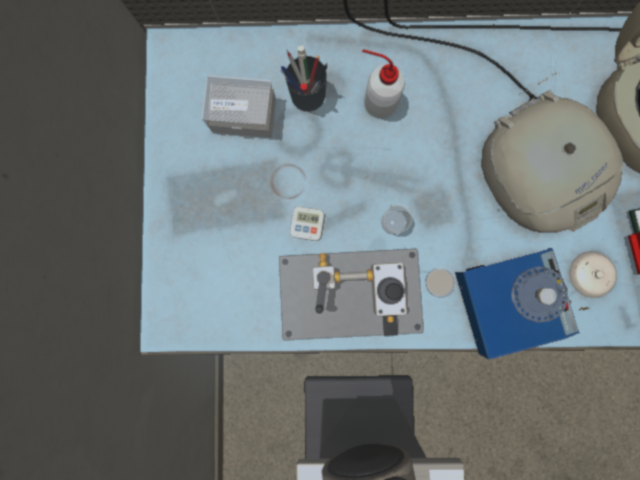

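View pics/side1.png

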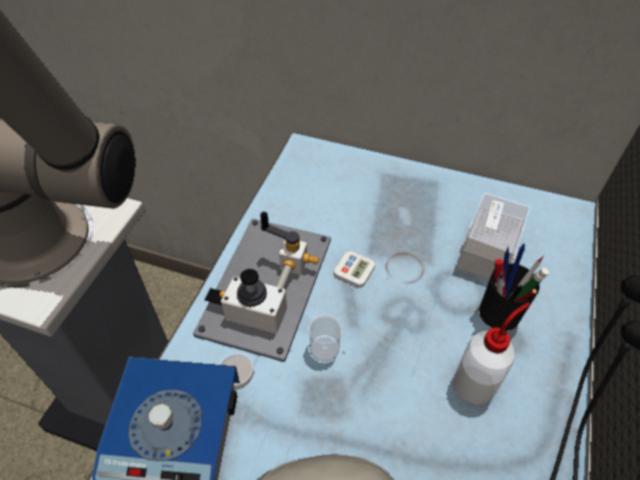

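The top view shows the button near (392,290), the lever hub near (323,275) with its post near (320,308), and the tongue near (391,325). The side view shows the button at (249,277) and the post at (264,217). I'll measure these more accurately by mask, next to enlarged crops.

Run:
```python
from h import *
t=cv2.imread('pics/top1.png'); d=np.load('pics/top1.npy')
# plate yaw
hsv=cv2.cvtColor(t,cv2.COLOR_BGR2HSV)
m=((hsv[:,:,1]<45)&(hsv[:,:,2]>70)&(hsv[:,:,2]<150)).astype(np.uint8); m[:240]=0;m[350:]=0;m[:,:270]=0;m[:,430:]=0
c=max(cv2.findContours(cv2.morphologyEx(m,cv2.MORPH_OPEN,np.ones((3,3))),0,2)[0],key=cv2.contourArea)
b=cv2.boxPoints(cv2.minAreaRect(c)); P=np.array([onplane("top",u,v,.012) for u,v in b])[:,:2]; print("plate",P.round(4).tolist(),np.linalg.norm(np.diff(P,axis=0),axis=1).round(3))
e=np.diff(P,axis=0); l=e[np.argmax(np.linalg.norm(e,axis=1))]; l=l*np.sign(l[1]); print("yaw",np.arctan2(-l[0],l[1]))
# points by depth height
K,r,tt=cam("top"); vv,uu=np.mgrid[240:350,270:430]
W=(np.stack([uu,vv,np.ones_like(uu)],-1)@np.linalg.inv(K).T*d[240:350,270:430,None]-tt)@r
mm=(W[...,2]>.119)&(W[...,2]<.131)
n,lab,st,ce=cv2.connectedComponentsWithStats(mm.astype(np.uint8))
for i in range(1,n):
    if st[i,4]>8: u,v=ce[i]+[270,240]; print("hi",st[i],(u,v),onplane("top",u,v,.125).round(4),W[lab==i].mean(0).round(4))
crop=cv2.resize(t[235:355,270:430],(800,600),interpolation=2); cv2.imwrite('pics/c1.png',crop)
s=cv2.imread('pics/side1.png'); cv2.imwrite('pics/c2.png',cv2.resize(s[200:350,180:380],(800,600),interpolation=2))
```

```text
plate [[0.5497, 0.1914], [0.5569, -0.0165], [0.3938, -0.0202], [0.386, 0.1842]] [0.208 0.163 0.205]
yaw 0.03463262060170274
hi [115  43  18  18 239] (np.float64(393.6276150627615), np.float64(291.3682008368201)) [ 0.48   -0.0193  0.125 ] [ 0.48   -0.0193  0.1249]
hi [46 66  8  8 50] (np.float64(319.24), np.float64(309.34000000000003)) [0.4511 0.1089 0.125 ] [0.4511 0.1089 0.1246]
```

View pics/c1.png

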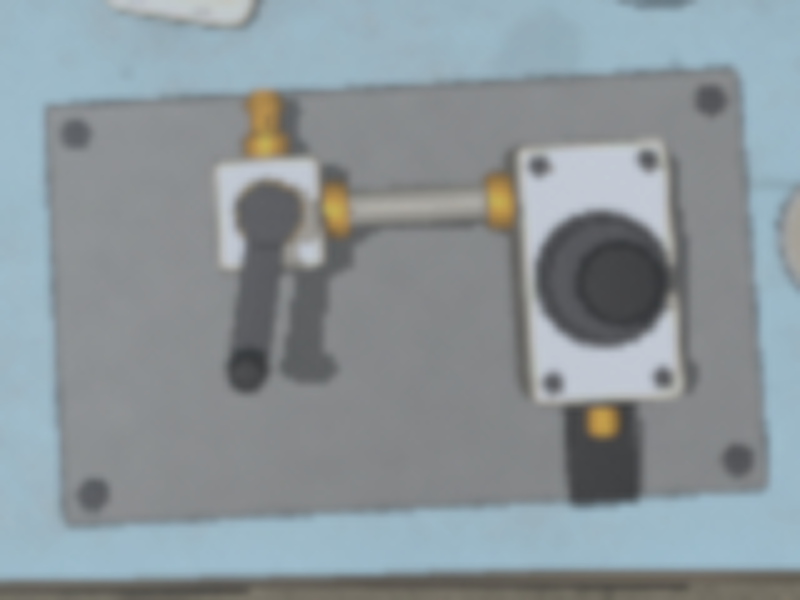

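View pics/c2.png

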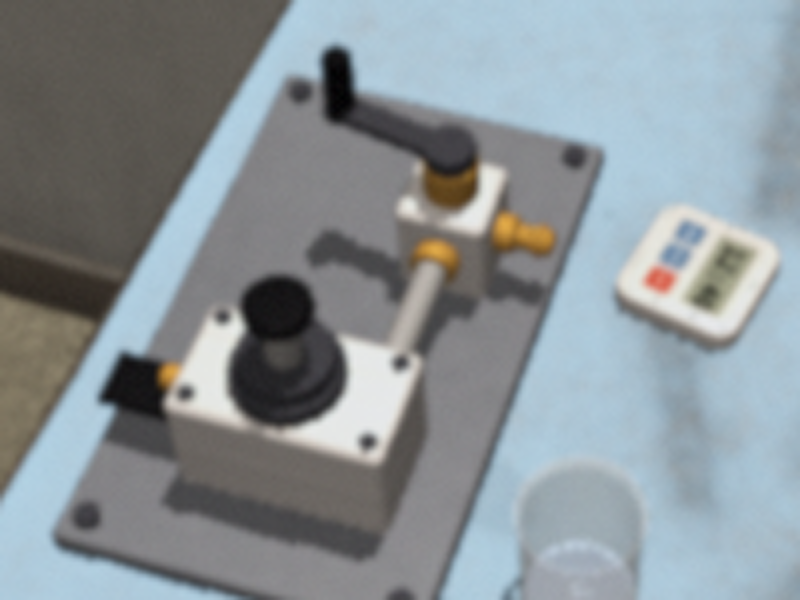

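```bash
python3 - <<'E'
from h import *
d=np.load('pics/top1.npy'); K,r,t=cam("top"); vv,uu=np.mgrid[0:480,0:640]
W=(np.stack([uu,vv,np.ones_like(uu)],-1)@np.linalg.inv(K).T*d[...,None]-t)@r
m=(W[...,1]<-.06)&(W[...,1]>-.6)&(W[...,0]>.2)&(W[...,0]<.62)&(d>0); print("max h right",np.percentile(W[m][:,2],99.9),W[m][:,2].max(),W[m][np.argmax(W[m][:,2])])
d2=np.load('pics/side1.npy'); K,r,t=cam("side")
W=(np.stack([uu,vv,np.ones_like(uu)],-1)@np.linalg.inv(K).T*d2[...,None]-t)@r
for nm,x,y in(("btn",.48,-.0193),("post",.4511,.1089)):
    m=(np.hypot(W[...,0]-x,W[...,1]-y)<.022)&(W[...,2]>.119)&(W[...,2]<.131); print(nm,m.sum(),W[m].mean(0).round(4))
E
python3 -m pendant '[[[0,0,0.97],[0,0,0],0],[[0,0,0.97],[0,0,0],0],[[0,0,0],[0,0,0],0],[[0,0,0],[0,0,0],0],[[0,0,0],[0,0,0],0]]' 20
```

```text
max h right 0.14903342566552294 0.15111600485946425 [ 0.47805014 -0.27780456  0.151116  ]
btn 253 [ 0.4824 -0.023   0.1249]
post 46 [0.4529 0.1057 0.1242]
time_s: 0.6
position: [0.167, -0.4976, 0.2237]
eef_rot: [-3.141, -0.056, 0.0]
force: [0.2, -0.1, -0.8]
width: 0.056
grip_force: 0.0
```

```bash
python3 -m pendant '[[[0,0,0],[0.66,-0.93,0],0],[[0,0,0],[0.66,-0.93,0],0],[[0,0,0],[0.66,-0.93,0],0],[[0,0,0],[0.66,-0.93,0],0],[[0,0,0],[0.66,-0.93,0],0]]' | grep pos
python3 -m pendant '[[[0,0,0],[0.66,-0.93,0],0],[[0,0,0],[0.66,-0.93,0],0],[[0,0,0],[0.66,-0.93,0],0],[[0,0,0],[0.66,-0.93,0],0],[[0,0,0],[0.66,-0.93,0],0]]' | grep pos
python3 -m pendant '[[[0,0,0],[0.66,-0.93,0],0],[[0,0,0],[0.66,-0.93,0],0],[[0,0,0],[0.66,-0.93,0],0],[[0,0,0],[0.66,-0.93,0],0],[[0,0,0],[0.66,-0.93,0],0]]' | grep pos
python3 -m pendant '[[[0,0,0],[0.66,-0.93,0],0],[[0,0,0],[0.66,-0.93,0],0],[[0,0,0],[0.66,-0.93,0],0],[[0,0,0],[0.66,-0.93,0],0],[[0,0,0],[0.66,-0.93,0],0]]'
python3 - <<'E'
from h import *
save("side","side2")
s=cv2.imread('pics/side2.png'); cv2.imwrite('pics/c3.png',cv2.resize(s[120:420,130:430],(600,600),interpolation=2))
E
```

```text
position: [0.2462, -0.3778, 0.2239]
position: [0.3248, -0.2589, 0.2239]
position: [0.4035, -0.14, 0.2239]
time_s: 2.6
position: [0.4822, -0.021, 0.2239]
eef_rot: [3.141, 0.055, 0.0]
force: [-0.4, -0.7, 0.8]
width: 0.0003
grip_force: 0.0
```

View pics/c3.png

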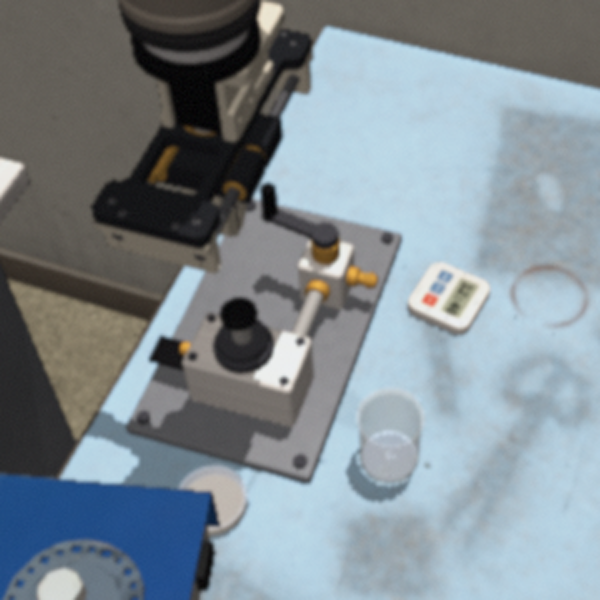

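Side view: the gripper hangs over the pump with its fingertips near crop (210,265), and the button is at (238,310). I'll check this by projecting the points, then descend to just above the button.

```bash
python3 -m pendant '[[[0,0,0],[0,0,0.7],0],[[0,0,0],[0,0,0.7],0],[[0,0,0],[0,0,0.7],0],[[0,0,0],[0,0,0.7],0],[[0,0,0],[0,0,0],0]]'
python3 - <<'E'
from h import *
K,r,t=cam("side")
for p in((.482,-.021,.205),(.481,-.021,.125)):
    q=K@(r@np.array(p)+t); q=q[:2]/q[2]; print(q, (q-[130,120])*2)
save("side","side3")
s=cv2.imread('pics/side3.png'); cv2.imwrite('pics/c4.png',cv2.resize(s[200:350,180:380],(800,600),interpolation=2))
E
```

```text
time_s: 3.15
position: [0.4801, -0.022, 0.1519]
eef_rot: [-3.14, -0.054, 0.007]
force: [-0.1, 0.5, 0.6]
width: 0.0008
grip_force: 0.0
[243.85363623 243.28074501] [227.70727246 246.56149001]
[248.40400241 275.62093908] [236.80800482 311.24187816]
```

View pics/c4.png

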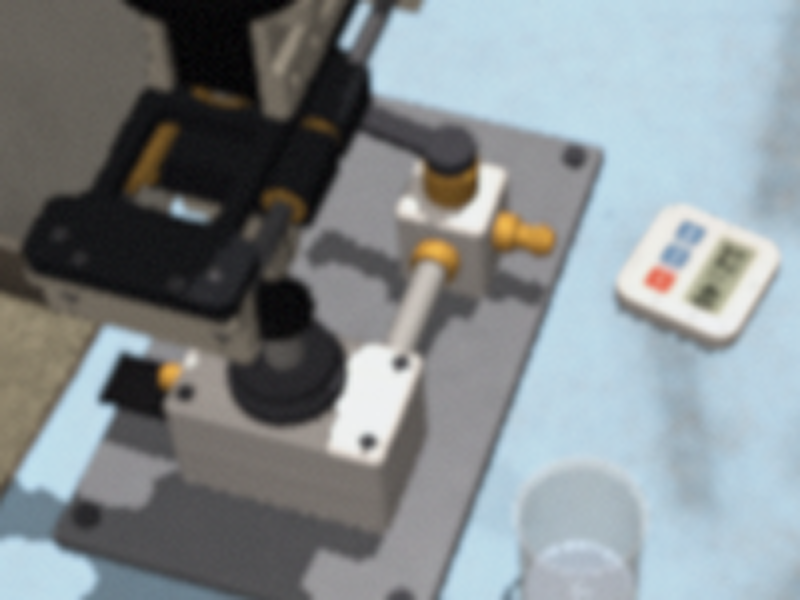

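The gripper body covers part of the tips in this view, and the finger between (280,240) and (265,285) points at the button (285,305). Now a slow first press with force readout.

```bash
python3 -m pendant '[[[0,0,0],[0,0,0.3],0],[[0,0,0],[0,0,0.3],0],[[0,0,0],[0,0,0.2],0],[[0,0,0],[0,0,0],0],[[0,0,0],[0,0,0],0]]'
python3 -m pendant '[[[0,0,0],[0,0,0.2],0],[[0,0,0],[0,0,0.2],0],[[0,0,0],[0,0,0.1],0],[[0,0,0],[0,0,0],0],[[0,0,0],[0,0,0],0]]'
```

```text
time_s: 3.7
position: [0.4817, -0.0222, 0.1339]
eef_rot: [3.141, 0.052, 0.0]
force: [-0.2, -0.3, 0.1]
width: 0.0005
grip_force: 0.0
time_s: 4.2
position: [0.4816, -0.0221, 0.1215]
eef_rot: [3.141, 0.052, -0.0]
force: [-1.9, -0.6, 3.5]
width: 0.0005
grip_force: 1.8
```

Contact came about 20 mm lower than expected, so I'll look before pressing further.

Run:
```python
from h import *
a,_=save("wrist","w1"); b,_=save("side","side4")
o=np.hstack([cv2.resize(a,(400,300)),cv2.resize(b[200:350,180:380],(400,300),interpolation=2)])
cv2.imwrite('pics/c5.png',o[:,:,::-1])
```

```text
(no output)
```

View pics/c5.png

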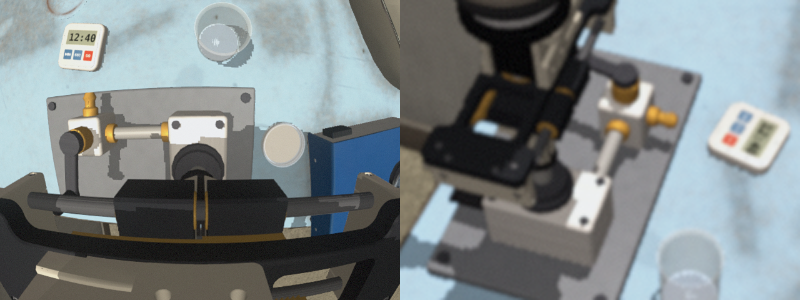

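Run:
```python
from h import *
K,r,t=cam("side"); vv,uu=np.mgrid[0:480,0:640]
for f in("side1","side3","side4"):
    d=np.load(f'pics/{f}.npy'); W=(np.stack([uu,vv,np.ones_like(uu)],-1)@np.linalg.inv(K).T*d[...,None]-t)@r
    m=(np.hypot(W[...,0]-.481,W[...,1]+.021)<.03)&(W[...,2]>.076)&(W[...,2]<.17)
    h,_=np.histogram(W[m][:,2],np.arange(.076,.17,.004)); print(f,h)
    for z in np.arange(.084,.16,.008):
        k=m&(abs(W[...,2]-z)<.004)
        if k.sum()>5: print(round(z,3),k.sum(),W[k].min(0)[:2].round(3),W[k].max(0)[:2].round(3))
```

```text
side1 [ 53 126  49 260  45  14  15  13   2   0   6  64 181   4   0   0   0   0
   0   0   0   0   0]
0.084 175 [ 0.457 -0.046] [ 0.506 -0.001]
0.092 305 [ 0.461 -0.042] [ 0.502 -0.001]
0.1 29 [ 0.475 -0.03 ] [ 0.49  -0.018]
0.108 15 [ 0.479 -0.031] [ 0.49  -0.022]
0.116 6 [ 0.483 -0.035] [ 0.495 -0.024]
0.124 245 [ 0.467 -0.037] [ 0.496 -0.006]
side3 [ 52 137  42 220  50  14  11  17   2   0   7  42 158   2   0   0   0   0
   0   1   7   8  11]
0.084 179 [ 0.459 -0.046] [0.506 0.001]
0.092 270 [ 0.464 -0.042] [ 0.502 -0.002]
0.1 25 [ 0.475 -0.03 ] [ 0.489 -0.02 ]
0.108 19 [ 0.478 -0.03 ] [ 0.489 -0.022]
0.116 7 [ 0.479 -0.035] [ 0.492 -0.029]
0.124 200 [ 0.472 -0.037] [ 0.496 -0.007]
0.156 8 [ 0.49  -0.028] [ 0.492 -0.015]
side4 [ 50  76  38 168  29  19  15  10   1   0   7  27  19   7  12  13  10   9
   0   0   1   7   4]
0.084 114 [ 0.482 -0.046] [ 0.506 -0.001]
0.092 197 [ 0.476 -0.041] [ 0.502 -0.001]
0.1 34 [ 0.476 -0.03 ] [ 0.49  -0.019]
0.108 11 [ 0.48  -0.029] [ 0.488 -0.023]
0.116 7 [ 0.486 -0.034] [ 0.495 -0.015]
0.124 46 [ 0.485 -0.036] [ 0.496 -0.01 ]
0.132 19 [ 0.491 -0.037] [ 0.494 -0.012]
0.14 23 [ 0.491 -0.04 ] [ 0.494 -0.016]
0.148 9 [ 0.492 -0.04 ] [ 0.494 -0.021]
```

Run:
```python
from h import *
w=cv2.imread('pics/w1.png'); s=cv2.imread('pics/side4.png')
o=np.hstack([cv2.resize(w[200:420,220:420],(400,440),interpolation=2),cv2.resize(s[250:320,220:284],(400,440),interpolation=2)])
cv2.imwrite('pics/c6.png',o)
```

```text
(no output)
```

View pics/c6.png

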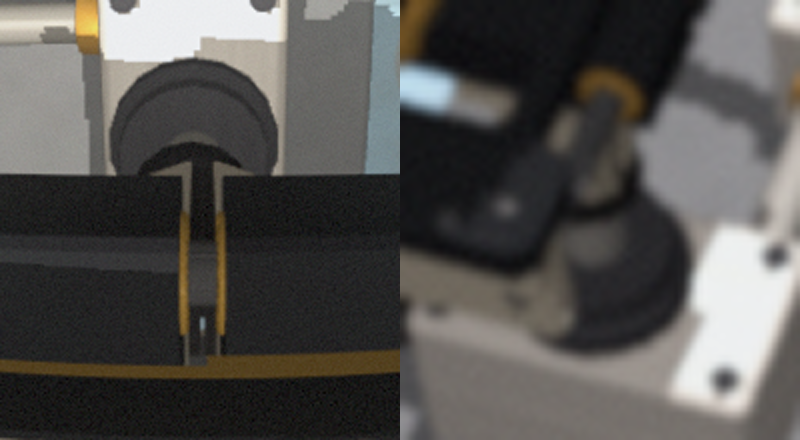

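The picture and depth agree: the button is still up (top at 0.124) and the tips rest on it, so first contact is at TCP z ≈ 0.122. The bottom stop should then be near 0.098. I'll press on while watching the force.

```bash
python3 -m pendant '[[[0,0,0],[0,0,0.2],0],[[0,0,0],[0,0,0.2],0],[[0,0,0],[0,0,0],0],[[0,0,0],[0,0,0],0],[[0,0,0],[0,0,0],0]]' | egrep 'pos|force'
python3 -m pendant '[[[0,0,0],[0,0,0.2],0],[[0,0,0],[0,0,0.2],0],[[0,0,0],[0,0,0],0],[[0,0,0],[0,0,0],0],[[0,0,0],[0,0,0],0]]'| egrep 'pos|force'
python3 -c "
from h import *
K,r,t=cam('side'); vv,uu=np.mgrid[0:480,0:640]
p,d=save('side','side5'); W=(np.stack([uu,vv,np.ones_like(uu)],-1)@np.linalg.inv(K).T*d[...,None]-t)@r
m=(np.hypot(W[...,0]-.481,W[...,1]+.021)<.03)&(W[...,2]>.076)&(W[...,2]<.17)
print(np.histogram(W[m][:,2],np.arange(.076,.17,.004))[0])"
```

```text
position: [0.4817, -0.0222, 0.1117]
force: [-1.6, 0.2, 5.7]
grip_force: 2.8
position: [0.4819, -0.0222, 0.1019]
force: [-1.3, 0.3, 6.6]
grip_force: 3.9
[ 27  87  30 117  22   2  27  13   8  10  12   9   5   0   0   3   4   7
   2   2   2   0   0]
```

```bash
python3 -m pendant '[[[0,0,0],[0,0,0.1],0],[[0,0,0],[0,0,0.06],0],[[0,0,0],[0,0,0],0],[[0,0,0],[0,0,0],0],[[0,0,0],[0,0,0],0]]' | egrep 'pos|force'
python3 -m pendant '[[[0,0,0],[0,0,0.06],0],[[0,0,0],[0,0,0.06],0],[[0,0,0],[0,0,0],0],[[0,0,0],[0,0,0],0],[[0,0,0],[0,0,0],0]]'| egrep 'time|pos|force'
```

```text
position: [0.4819, -0.0222, 0.0983]
force: [-3.6, 0.5, 11.8]
grip_force: 5.7
time_s: 6.35
position: [0.482, -0.0222, 0.098]
force: [-11.4, 2.3, 37.6]
grip_force: 18.8
```

```bash
python3 -m pendant '[[[0,0,0],[0,0,-0.4],0],[[0,0,0],[0,0,-0.4],0],[[0,0,0],[0,0,-0.44],0],[[0,0,0],[0,0,0],0],[[0,0,0],[0,0,0],0]]' | egrep 'pos|force'
cat > pin.py <<'E'
from h import *
import sys
p,d=save("top",sys.argv[1]); hsv=cv2.cvtColor(p,cv2.COLOR_RGB2HSV)
m=((hsv[:,:,0]>12)&(hsv[:,:,0]<30)&(hsv[:,:,1]>120)&(hsv[:,:,2]>90)).astype(np.uint8); m[:300]=0;m[345:]=0;m[:,370:];m[:,:375]=0;m[:,410:]=0
v,u=np.nonzero(m); print("pin px",len(v),v.min() if len(v) else None,v.max() if len(v) else None,u.mean() if len(v) else None, onplane("top",u.mean(),v.max()+.5,.05) if len(v) else None)
E
python3 pin.py top2
```

```text
position: [0.4815, -0.0221, 0.125]
force: [-0.1, 0.1, 0.7]
grip_force: 0.0
pin px 0 None None None None
```

```bash
cat > pin.py <<'E'
from h import *
import sys
def go(p,tag):
    hsv=cv2.cvtColor(p,cv2.COLOR_RGB2HSV)
    m=((hsv[:,:,0]>10)&(hsv[:,:,0]<30)&(hsv[:,:,1]>110)&(hsv[:,:,2]>80)).astype(np.uint8); m[:283]=0;m[308:]=0;m[:,:195]=0;m[:,226:]=0
    v,u=np.nonzero(m)
    if len(v)<3: print(tag,"none",len(v)); return
    i=u<=u.min()+1; print(tag,len(v),"u",u.min(),u.max(),"v",v[i].mean(),"tip",onplane("side",u.min()-.0,v[i].mean(),.050).round(4))
if __name__=="__main__":
    for f in sys.argv[2:]: go(cv2.imread(f'pics/{f}.png')[:,:,::-1],f)
    print("tongue",onplane("top",391,335,.038).round(4),state()["time_s"])
    go(save("side",sys.argv[1])[0],sys.argv[1])
E
python3 pin.py side6 side1 side4
```

```text
side1 24 u 219 224 v 293.5 tip [ 0.4206 -0.0241  0.05  ]
side4 none 0
tongue [ 0.3956 -0.0236  0.038 ] 6.9
side6 none 1
```

```bash
python3 -m pendant '[[[0,0,0],[0,0,0.4],0],[[0,0,0],[0,0,0.4],0],[[0,0,0],[0,0,0.34],0],[[0,0,0],[0,0,0],0],[[0,0,0],[0,0,0],0]]' | egrep 'pos|^force'
python3 -m pendant '[[[0,0,0],[0,0,-0.4],0],[[0,0,0],[0,0,-0.4],0],[[0,0,0],[0,0,-0.34],0],[[0,0,0],[0,0,0],0],[[0,0,0],[0,0,0],0]]' | egrep 'time|pos|^force'
python3 -m pendant '[[[0,0,0],[0,0,0.4],0],[[0,0,0],[0,0,0.4],0],[[0,0,0],[0,0,0.34],0],[[0,0,0],[0,0,0],0],[[0,0,0],[0,0,0],0]]' | egrep 'pos|^force'
python3 -m pendant '[[[0,0,0],[0,0,-0.4],0],[[0,0,0],[0,0,-0.4],0],[[0,0,0],[0,0,-0.34],0],[[0,0,0],[0,0,0],0],[[0,0,0],[0,0,0],0]]' | egrep 'time|pos|^force'
```

```text
position: [0.4822, -0.0223, 0.0981]
force: [-6.1, 0.3, 22.8]
time_s: 7.95
position: [0.4811, -0.0221, 0.1244]
force: [0.1, 0.4, -0.7]
position: [0.4819, -0.0222, 0.0981]
force: [-6.4, 1.5, 25.0]
time_s: 8.95
position: [0.481, -0.0221, 0.1244]
force: [0.4, 0.1, -0.6]
```

Full strokes confirmed, and that makes three. I'll do four more, since extra strokes do no harm.

```bash
python3 -m pendant '[[[0,0,0],[0,0,0.4],0],[[0,0,0],[0,0,0.4],0],[[0,0,0],[0,0,0.34],0],[[0,0,0],[0,0,0],0],[[0,0,0],[0,0,0],0]]' | egrep 'pos|^force'
python3 -m pendant '[[[0,0,0],[0,0,-0.4],0],[[0,0,0],[0,0,-0.4],0],[[0,0,0],[0,0,-0.34],0],[[0,0,0],[0,0,0],0],[[0,0,0],[0,0,0],0]]' | egrep 'time|pos|^force'
python3 -m pendant '[[[0,0,0],[0,0,0.4],0],[[0,0,0],[0,0,0.4],0],[[0,0,0],[0,0,0.34],0],[[0,0,0],[0,0,0],0],[[0,0,0],[0,0,0],0]]' | egrep 'pos|^force'
python3 -m pendant '[[[0,0,0],[0,0,-0.4],0],[[0,0,0],[0,0,-0.4],0],[[0,0,0],[0,0,-0.34],0],[[0,0,0],[0,0,0],0],[[0,0,0],[0,0,0],0]]' | egrep 'time|pos|^force'
python3 -m pendant '[[[0,0,0],[0,0,0.4],0],[[0,0,0],[0,0,0.4],0],[[0,0,0],[0,0,0.34],0],[[0,0,0],[0,0,0],0],[[0,0,0],[0,0,0],0]]' | egrep 'pos|^force'
python3 -m pendant '[[[0,0,0],[0,0,-0.4],0],[[0,0,0],[0,0,-0.4],0],[[0,0,0],[0,0,-0.34],0],[[0,0,0],[0,0,0],0],[[0,0,0],[0,0,0],0]]' | egrep 'time|pos|^force'
python3 -m pendant '[[[0,0,0],[0,0,0.4],0],[[0,0,0],[0,0,0.4],0],[[0,0,0],[0,0,0.34],0],[[0,0,0],[0,0,0],0],[[0,0,0],[0,0,0],0]]' | egrep 'pos|^force'
python3 -m pendant '[[[0,0,0],[0,0,-0.4],0],[[0,0,0],[0,0,-0.4],0],[[0,0,0],[0,0,-0.34],0],[[0,0,0],[0,0,0],0],[[0,0,0],[0,0,0],0]]' | egrep 'time|pos|^force'
```

```text
position: [0.4819, -0.0222, 0.0981]
force: [-6.4, 1.8, 25.8]
time_s: 9.95
position: [0.481, -0.0221, 0.1243]
force: [-1.1, 0.1, 0.1]
position: [0.4819, -0.0222, 0.0981]
force: [-6.8, 1.6, 25.7]
time_s: 10.95
position: [0.481, -0.0221, 0.1243]
force: [-0.2, 0.8, 0.6]
position: [0.4819, -0.0222, 0.0981]
force: [-6.4, 1.6, 25.3]
time_s: 11.95
position: [0.481, -0.0221, 0.1243]
force: [0.0, -0.1, -0.1]
position: [0.4819, -0.0222, 0.0981]
force: [-6.7, 0.0, 25.8]
time_s: 12.95
position: [0.481, -0.0221, 0.1243]
force: [0.2, 0.6, -0.6]
```

```bash
python3 - <<'E'
from h import *
K,r,t=cam("side"); vv,uu=np.mgrid[0:480,0:640]
d=np.load('pics/side5.npy'); W=(np.stack([uu,vv,np.ones_like(uu)],-1)@np.linalg.inv(K).T*d[...,None]-t)@r
print("side5 TCP z .102")
for y in np.arange(-.16,.12,.015):
    m=(abs(W[...,1]-y)<.0075)&(W[...,0]>.40)&(W[...,0]<.54)&(W[...,2]>.128)&(W[...,2]<.25)
    if m.sum()>5: print(round(y,3),m.sum(),np.percentile(W[m][:,2],[2,50]).round(3),np.percentile(W[m][:,0],[2,98]).round(3))
d=np.load('pics/w1.npy'); print(camera_info("wrist").keys(), "wrist depth near tips",d[300,310],d[340,320],d[320,260],d[320,380])
E
python3 -m pendant '[[[0,0,0],[0,0,-1],0],[[0,0,0],[0,-1,-0.4],0],[[0,0,0],[0,-1,0],0],[[0,0,0],[0,-0.6,0],0],[[0,0,0],[0,0,0],0]]'
python3 pin.py side7
python3 - <<'E'
from h import *
a,_=save("top","top3"); b,_=save("side","side8"); w,_=save("wrist","w2")
o=np.vstack([np.hstack([cv2.resize(a[250:350,300:433],(400,300),interpolation=2),cv2.resize(b[200:350,180:380],(400,300),interpolation=2)]),np.hstack([cv2.resize(w,(400,300)),np.zeros((300,400,3),np.uint8)])]); cv2.imwrite('pics/c7.png',o[:,:,::-1])
E
```

```text
side5 TCP z .102
-0.115 903 [0.172 0.209] [0.451 0.522]
-0.1 550 [0.183 0.214] [0.451 0.522]
-0.085 220 [0.186 0.214] [0.459 0.516]
-0.07 222 [0.185 0.209] [0.459 0.515]
-0.055 562 [0.169 0.194] [0.46  0.519]
-0.04 991 [0.172 0.215] [0.46  0.519]
-0.025 224 [0.178 0.196] [0.471 0.519]
-0.01 157 [0.18  0.195] [0.506 0.519]
0.005 134 [0.178 0.196] [0.504 0.518]
0.02 94 [0.186 0.207] [0.504 0.512]
0.035 85 [0.186 0.206] [0.5   0.512]
0.05 215 [0.174 0.206] [0.498 0.517]
0.065 129 [0.175 0.213] [0.496 0.517]
dict_keys(['intrinsics', 'rvec', 'tvec']) wrist depth near tips 0.0892019 0.083415926 0.0770033 0.07626836
time_s: 13.45
position: [0.4787, 0.0443, 0.1593]
eef_rot: [-3.141, -0.055, 0.003]
force: [-0.5, 1.1, -1.0]
width: 0.0003
grip_force: 0.0
tongue [ 0.3956 -0.0236  0.038 ] 13.45
side7 104 u 206 223 v 290.0 tip [ 0.3967 -0.0249  0.05  ]
```

View pics/c7.png

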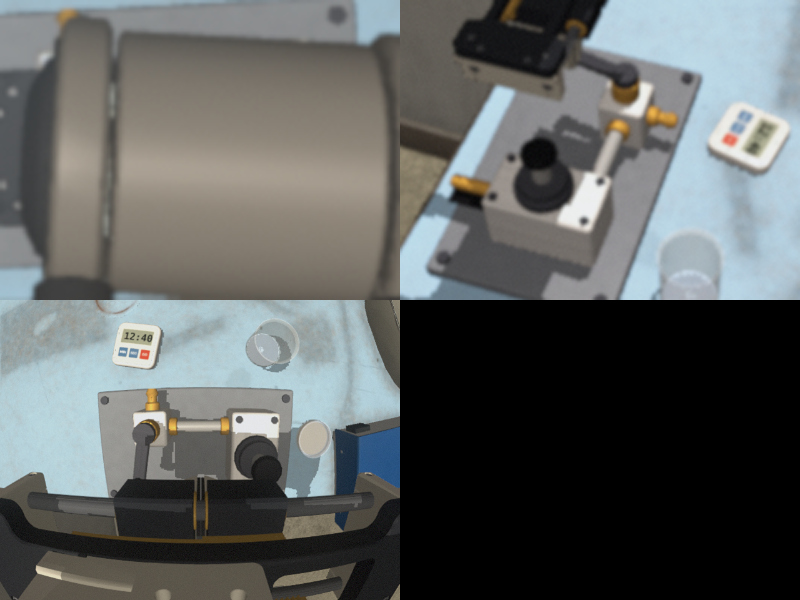

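The pin's end (side px u=206, x=0.397) is level with the tongue edge (x=0.396), the plunger is up, and the lever is still open. Next I'll set the closed fingers down beside the post on its plunger side.

```bash
python3 -m pendant '[[[0,0,0],[-0.5,-0.5,0],0],[[0,0,0],[-0.55,-0.5,0],0],[[0,0,0],[0,0,0.75],0],[[0,0,0],[0,0,0.75],0],[[0,0,0],[0,0,0.75],0]]'
python3 -m pendant '[[[0,0,0],[0,0,0],0],[[0,0,0],[0,0,0],0],[[0,0,0],[0,0,0],0],[[0,0,0],[0,0,0],0],[[0,0,0],[0,0,0],0]]'
python3 - <<'E'
from h import *
print(np.round(state()["qpos"],3))
K,r,t=cam("side"); vv,uu=np.mgrid[0:480,0:640]
p,d=save('side','side9'); W=(np.stack([uu,vv,np.ones_like(uu)],-1)@np.linalg.inv(K).T*d[...,None]-t)@r
for y in np.arange(.04,.125,.005):
    m=(abs(W[...,1]-y)<.0025)&(W[...,0]>.42)&(W[...,0]<.475)&(W[...,2]>.098)&(W[...,2]<.16)
    if m.sum()>1: print(round(y,3),m.sum(),W[m].min(0).round(3),W[m].max(0).round(3))
E
```

```text
time_s: 14.15
position: [0.4517, 0.0671, 0.1036]
eef_rot: [3.141, 0.051, 0.0]
force: [0.1, 0.3, -0.1]
width: 0.0003
grip_force: 0.0
time_s: 14.65
position: [0.4528, 0.0669, 0.1047]
eef_rot: [3.141, 0.051, 0.002]
force: [-0.2, -0.7, 0.4]
width: 0.0003
grip_force: 0.0
[-0.021  0.364  1.87  -0.     0.907  1.517]
0.045 5 [0.462 0.046 0.128] [0.466 0.047 0.16 ]
0.05 12 [0.46  0.048 0.122] [0.466 0.052 0.133]
0.055 10 [0.464 0.053 0.119] [0.466 0.057 0.135]
0.06 16 [0.464 0.058 0.111] [0.466 0.062 0.137]
0.065 6 [0.463 0.064 0.111] [0.465 0.067 0.125]
0.07 21 [0.462 0.068 0.108] [0.465 0.072 0.134]
0.075 8 [0.463 0.073 0.114] [0.465 0.077 0.127]
```

```bash
python3 -m pendant '[[[0,0,0],[0,-0.2,0.08],0],[[0,0,0],[0,-0.2,0.08],0],[[0,0,0],[0,0,0],0],[[0,0,0],[0,0,0],0],[[0,0,0],[0,0,0],0]]'
python3 -m pendant '[[[0,0,1],[-0.15,-0.32,0],0],[[0,0,1],[-0.15,-0.32,0],0],[[0,0,1],[-0.15,-0.32,0],0],[[0,0,0],[0,0,0],0],[[0,0,0],[0,0,0],0]]'
python3 - <<'E'
from h import *
print(np.round(state()["qpos"],3)); save("side","side10")
d=np.load('pics/side10.npy');K,r,t=cam("side"); vv,uu=np.mgrid[0:480,0:640]
W=(np.stack([uu,vv,np.ones_like(uu)],-1)@np.linalg.inv(K).T*d[...,None]-t)@r
q=np.hypot(W[...,0]-.507,W[...,1]-.1005)
m=(W[...,2]>.086)&(W[...,2]<.130)&(q>.018)&(q<.066)&(W[...,1]>.09); print(m.sum(),np.column_stack([W[m][::12]]).round(3)[:40].tolist())
E
```

```text
time_s: 15.2
position: [0.4521, 0.077, 0.1]
eef_rot: [3.141, 0.052, -0.0]
force: [0.5, -0.1, 0.1]
width: 0.0005
grip_force: 0.0
time_s: 15.7
position: [0.4439, 0.1018, 0.1001]
eef_rot: [3.075, -0.643, 0.0]
force: [-1.1, 0.2, 0.5]
width: 0.0005
grip_force: 0.0
[ 0.057  0.368  1.88  -0.     0.893  2.04 ]
296 [[0.458, 0.124, 0.127], [0.461, 0.117, 0.126], [0.462, 0.121, 0.117], [0.459, 0.108, 0.124], [0.46, 0.106, 0.124], [0.458, 0.106, 0.121], [0.457, 0.103, 0.121], [0.455, 0.098, 0.123], [0.453, 0.092, 0.126], [0.462, 0.118, 0.101], [0.457, 0.117, 0.099], [0.456, 0.103, 0.111], [0.452, 0.092, 0.118], [0.463, 0.119, 0.093], [0.455, 0.116, 0.091], [0.454, 0.098, 0.106], [0.47, 0.116, 0.094], [0.464, 0.112, 0.093], [0.453, 0.092, 0.108], [0.481, 0.114, 0.095], [0.48, 0.11, 0.096], [0.48, 0.112, 0.091], [0.481, 0.108, 0.094], [0.484, 0.105, 0.095], [0.483, 0.103, 0.091]]
```

The lever is moving with the fingers (post now near (0.46, 0.122)). I'll continue the arc.

```bash
python3 -m pendant '[[[0,0,1],[-0.15,-0.32,0],0],[[0,0,1],[-0.15,-0.32,0],0],[[0,0,1],[-0.15,-0.32,0],0],[[0,0,0],[0,0,0],0],[[0,0,0],[0,0,0],0]]'
python3 - <<'E'
from h import *
print(np.round(state()["qpos"],3)); save("side","side11")
d=np.load('pics/side11.npy');K,r,t=cam("side"); vv,uu=np.mgrid[0:480,0:640]
W=(np.stack([uu,vv,np.ones_like(uu)],-1)@np.linalg.inv(K).T*d[...,None]-t)@r
q=np.hypot(W[...,0]-.507,W[...,1]-.1005)
m=(W[...,2]>.087)&(W[...,2]<.097)&(q>.02)&(q<.05)&(W[...,1]>.09); print("bar ang",m.sum(),np.median(np.arctan2(W[m][:,1]-.1005,.507-W[m][:,0]))+.035)
m=(W[...,2]>.121)&(W[...,2]<.128)&(q>.047)&(q<.064); print(m.sum(),W[m].mean(0) if m.any() else 0)
E
```

```text
time_s: 16.25
position: [0.4472, 0.1277, 0.1]
eef_rot: [2.855, -1.312, -0.0]
force: [-0.4, -0.1, 0.5]
width: 0.0007
grip_force: 0.0
[ 0.113  0.383  1.855 -0.     0.904  2.545]
bar ang 114 0.8069139519635359
90 [0.46169889 0.12729672 0.12449137]
```

```bash
python3 -m pendant '[[[0,0,1],[-0.15,-0.32,0],0],[[0,0,1],[-0.15,-0.32,0],0],[[0,0,0.8],[-0.12,-0.28,0],0],[[0,0,0],[0,0,0],0],[[0,0,0],[0,0,0],0]]'
cat > bar.py <<'E'
from h import *
import sys
print(np.round(state()["qpos"],3)); save("side",sys.argv[1])
d=np.load(f'pics/{sys.argv[1]}.npy');K,r,t=cam("side"); vv,uu=np.mgrid[0:480,0:640]
W=(np.stack([uu,vv,np.ones_like(uu)],-1)@np.linalg.inv(K).T*d[...,None]-t)@r
q=np.hypot(W[...,0]-.507,W[...,1]-.1005)
m=(W[...,2]>.087)&(W[...,2]<.097)&(q>.02)&(q<.05)&(W[...,1]>.09); print("bar ang",m.sum(),np.median(np.arctan2(W[m][:,1]-.1005,.507-W[m][:,0]))+.035)
m=(W[...,2]>.122)&(W[...,2]<.127)&(q>.047)&(q<.064); print("post",m.sum(),W[m].mean(0))
E
python3 bar.py side12
```

```text
time_s: 16.8
position: [0.4609, 0.1486, 0.1]
eef_rot: [2.518, -1.879, -0.0]
force: [-0.3, 0.8, -0.2]
width: 0.0009
grip_force: 0.0
[ 0.153  0.413  1.804 -0.     0.925  3.006]
bar ang 102 1.2199261339672576
post 70 [0.47740837 0.14395166 0.1245871 ]
```

```bash
python3 -m pendant '[[[0,0,0],[0,-0.15,0],0],[[0,0,0],[0,-0.15,0],0],[[0,0,0],[0,0,0],0],[[0,0,0],[0,0,0],0],[[0,0,0],[0,0,0],0]]' | egrep 'time|pos|force'
python3 -m pendant '[[[0,0,0],[0,-0.12,0],0],[[0,0,0],[0,0,0],0],[[0,0,0],[0,0,0],0],[[0,0,0],[0,0,0],0],[[0,0,0],[0,0,0],0]]' | egrep 'time|pos|force'
python3 bar.py side13
```

```text
time_s: 17.35
position: [0.4684, 0.151, 0.1001]
force: [0.1, -0.4, -0.0]
grip_force: 0.0
time_s: 17.85
position: [0.4704, 0.1517, 0.0999]
force: [-5.4, -1.9, 2.8]
grip_force: 2.7
[ 0.157  0.429  1.776 -0.     0.938  3.015]
bar ang 109 1.3872954381982188
post 68 [0.48469544 0.14625897 0.12449109]
```

The force rises at 1.39 rad, so the lever is at its stop. One more small push, then back off, lift clear and look.

```bash
python3 -m pendant '[[[0,0,0],[0,-0.08,0],0],[[0,0,0],[0,0,0],0],[[0,0,0],[0,0,0],0],[[0,0,0],[0,0,0],0],[[0,0,0],[0,0,0],0]]' | egrep 'time|pos|force'
python3 -m pendant '[[[0,0,0],[0,0.5,0],0],[[0,0,0],[0,0.5,0],0],[[0,0,0],[0,0,-1],0],[[0,0,0],[0,0,-1],0],[[0,0,0],[0,0,-1],0]]' | egrep 'pos|force'
python3 -m pendant '[[[0,0,0],[0,0,-1],0],[[0,0,0],[0,0,-1],0],[[0,0,0],[0,0,0],0],[[0,0,0],[0,0,0],0],[[0,0,0],[0,0,0],0]]'
python3 bar.py side14; python3 pin.py side15; python3 -c "
import cv2; s=cv2.imread('pics/side15.png'); cv2.imwrite('pics/c8.png',cv2.resize(s[180:350,180:380],(706,600),interpolation=2))"
```

```text
time_s: 18.4
position: [0.4707, 0.1518, 0.0998]
force: [-10.0, -3.1, 7.0]
grip_force: 5.6
position: [0.4498, 0.1455, 0.1762]
force: [0.8, -0.2, -0.8]
grip_force: 0.0
time_s: 19.4
position: [0.4487, 0.1454, 0.2241]
eef_rot: [2.512, -1.885, -0.001]
force: [0.2, -0.1, -0.2]
width: 0.0005
grip_force: 0.0
[ 0.151  0.245  1.662 -0.     1.236  3.009]
bar ang 108 1.3828125432809009
post 36 [0.49580328 0.15151069 0.12441072]
tongue [ 0.3956 -0.0236  0.038 ] 19.45
side15 104 u 206 224 v 290.5 tip [ 0.3972 -0.0258  0.05  ]
```

View pics/c8.png

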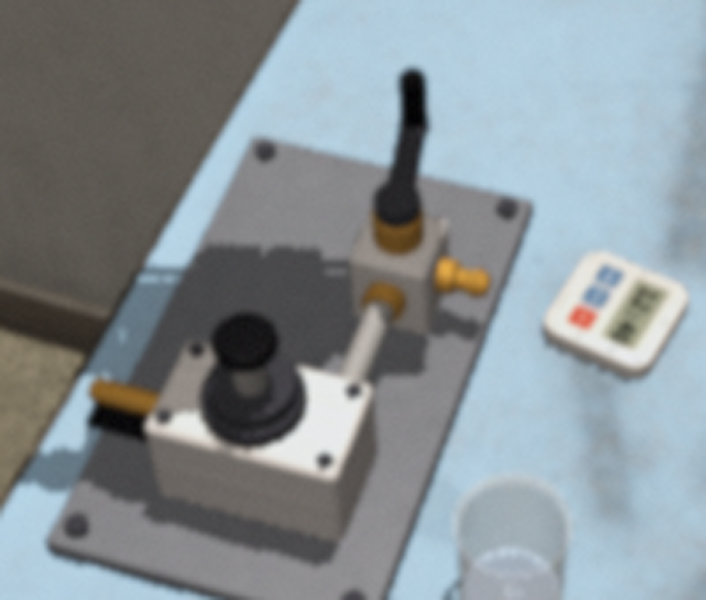

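The pin (tip at crop (93,390)) is level with the tongue end, the plunger is up, the lever is across with its post at (412,80), the beaker and timer in view are where they stood, and the robot is clear.

```bash
python3 -c "
from workcell import *
print(hand_in())"
```

```text
the job is handed in; nothing more can be done
None
```

The job is handed in, verdict not shown: after seven full strokes the pin measured level with the tongue end, the lever stood at its stop (about 1.38 rad), the plunger was up and the arm was clear at 19.5 s.

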